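Sort ant-nest connector tubes by length

ROBOT

A 6-joint arm with a two-finger parallel gripper is mounted at the origin on the work surface. World frame = base frame: x ahead of the robot, y to its left, z up, the work surface at z = 0. Lengths are in m, angles in rad, forces in N, time in s.
With the tool pointing down it reaches from about 0.25 to 0.775 m from the base axis. Payload 4 kg.
Tool frame: the origin (TCP) lies between the finger pads; the fingertips stand 11 mm ahead of it and the grasp point (between the pads) lies 8 mm behind it; z points along the fingers, y is the line along which they close (so a half turn about z gives the same grasp; the last joint's range is limited). The gripper opens to 94 mm and grips with 3 to 60 N. Pads are 16 mm wide; open, the fingers measure 119 mm over their backs; the gripper's body (75 mm by 177 mm) begins 78 mm behind the grasp point.
Start: joints at [1.122, 0.087, 1.371, -0, 1.684, -0.103], TCP at [0.186, 0.517, 0.217] pointing down, gripper open.
Joint ranges: [-3.1, 3.1], [-0.76, 2.03], [0.27, 2.55], [-1.08, 4.22], [0.17, 2.65], [-2.57, 2.57]. Speed limits (rad/s): [2.79, 2.79, 3.14, 3.14, 3.14, 3.14].

INTERFACE

Orientations are given as a rotation vector (axis times angle).
In Python, from workcell import * gives the robot as it stands. The module is installed in compiled form; this text tells all that it offers.
- The arm moves only by the tool send_rows, never from a script. Its arguments are lists of equal length, an entry for each row: "gripper": the opening, from 0 (shut) to 1 (fully open); "delta_pos": the shift along the world's x, y, z in m, a list of three; "rot": the turn, a rotation vector about the world's x, y, z in degrees, a list of three. In form: {"gripper": [gripper, ...], "delta_pos": [[tx, ty, tz], ...], "rot": [[rx, ry, rz], ...]}. A call has 1 to 20 rows; each row shifts and turns the commanded pose from where the row before left it; what a row does not reach is not made up. A row lasts 1/12 s, in which the tool goes at most 41.7 mm and 7.16 degrees, less where a joint would pass 70% of its speed; a pose out of reach is approached as far as the arm can. A call with a gripper value outside its range is refused whole. The fingers move at their own pace and stop on an object; "squeeze" is the grip in N (left out, the last holds). Time passes only in rows, so rows that do not move let the fingers close. It gives the time, the measured TCP pose, the force, the opening and the grip force at its end, in the units of the state.
- read_state(): the state, without advancing time (a new reading comes with each control period).
- snapshot(name): name is "scene" or "top" or "wrist"; returns a dict with "color" (384x512x3 uint8, red, green, blue), "fx", "fy", "cx", "cy" (pixels), "world_to_cam" (4x4, takes a point from world to camera coordinates). Camera axes: x right, y up, looking along -z (the intrinsics and any distortion apply to the point x, -y, -z); pixel columns grow to the right and rows downward; lengths in m; the calibration is good to about 2 mm. A picture is of the moment at which its call begins. There is no depth.
- sign_off(): hands the job in; it is judged then, once.
Trained networks look in the newest picture that a camera, given by its name, has taken for a name from the list of things; names that differ only in an ending like _2 or _b are one class to them, and where a whole thing is asked for, a point or a joint stands for the part that bears it (a point fixed in the world has none). Each returns a list of dicts, best first, with "conf" (0 to 1); they miss things now and then, are a little off and sometimes report something else, mostly with a low value. They report only what shows in the picture. A call takes as long as a camera call. They do not tell look-alikes from the thing itself.
- spot_in(camera, label): "position" ([x, y, z] in m, in the coordinates of the camera as it stood for that picture, good to about 4 mm: the middle of the surface that is visible of it).
The state is a dict: "time": time; "joints": joint angles; "dq": joint speeds; "joint_torque": joint torques, N m; "position": TCP position; "eef_rot": TCP orientation; "ft_force": force on the tool from outside, world axes, zero at the start; "ft_torque": the same for the moment, N m; "gripper_width": finger opening in m; "finger_force": force on a finger pad.
Only numpy, scipy, OpenCV 4.12 (cv2) and the standard library are available. Lean on these libraries where they do the work, as an engineer would, in place of code of your own. Each camera call takes 0.05 s, during which the arm holds its last target. There are 200 camera calls.

TASK

Put the two loose straight connector tubes away by length: each goes in the white tray whose glued-in sample tube is as long as itself. Lay each one flat in the middle of that tray's green felt strip, pointing the same way as the sample, and let go.

Things in the scene. Friction and masses are not known exactly. Their poses are not given: they have to be found in the camera images.
- short_tube: loose straight connector tube, the short one: 60 mm long, rigid smoky-blue tube, diameter 20 mm, a black square collar 26 x 26 mm, 8 mm thick, on each end (within the length). Starts lying on the table on its collars. Origin: middle of its axis, 13 mm above what it lies on; x along the tube. It may lie on any of its four sides. About 30 g.
- long_tube: loose straight connector tube, the long one: 110 mm long, rigid smoky-blue tube, diameter 20 mm, a black square collar 26 x 26 mm, 8 mm thick, on each end (within the length). Starts lying on the table on its collars. Origin: middle of its axis, 13 mm above what it lies on; x along the tube. It may lie on any of its four sides. About 30 g.
- short_row (a point): short row: floor-level centre of the green felt strip (130 x 40 mm, x along it) in a fixed white tray 160 (x) x 180 (y) mm; floor 5 mm, rim 12 mm above the table, walls 5 mm. Tray centre 20 mm to this point's +y; a short sample tube (60 mm) glued parallel, 85 mm to its +y. z is up. Trays differ only in their sample, may change places and be turned.
- long_row (a point): long row: floor-level centre of the green felt strip (130 x 40 mm, x along it) in a fixed white tray 160 (x) x 180 (y) mm; floor 5 mm, rim 12 mm above the table, walls 5 mm. Tray centre 20 mm to this point's +y; a long sample tube (110 mm) glued parallel, 85 mm to its +y. z is up. Trays differ only in their sample, may change places and be turned.
Things that resemble listed ones, but are neither listed nor needed, are in the scene too. Leave any black look-alike of the part that bears short_row alone.

How it is judged:
By the outcome, as a careful person would: the job done as asked, in the order asked, and still so for the second after the job is handed in, with the robot touching nothing.
It also fails if it takes over 48 s, if anything falls off the work surface, if the arm or the gripper's body presses on something with over 40 N, if the wrist force passes 120 N, or if a joint passes its speed limit or range.

## Working session

There is one attempt and no reset: what is moved stays moved. The work goes in short steps, Python scripts to look and compute and a tool call to move; the robot and the scene stay as the last step left them, time stands still between calls to the robot, and variables do not carry over. Pictures are saved under pics/ and viewed, at most 10 in all, crops included, and the job is handed in when it is done.

Besides the shell and the picture viewer there is one more tool, called after "Request:" as name(argument=value, ...) on one line, values as JSON. send_rows: Moves the arm, as the interface text tells. Its arguments: {"type":"object","properties":{"gripper":{"type":"array"},"delta_pos":{"type":"array"},"rot":{"type":"array"},"squeeze":{"type":"number"}},"required":["gripper","delta_pos","rot"]}

```bash
mkdir -p pics
cat > h.py <<'E'
from workcell import *
import numpy as np, cv2
def grab(n,f=None):
    s=snapshot(n)
    if f: cv2.imwrite('pics/'+f,cv2.cvtColor(s['color'],cv2.COLOR_RGB2BGR))
    return s
def w2p(s,P):
    P=np.atleast_2d(P); q=(s['world_to_cam']@np.c_[P,np.ones(len(P))].T).T
    return np.c_[s['cx']+s['fx']*q[:,0]/-q[:,2], s['cy']+s['fy']*(-q[:,1])/-q[:,2]]
def p2w(s,uv,z):
    uv=np.atleast_2d(uv); M=np.linalg.inv(s['world_to_cam'])
    d=np.c_[(uv[:,0]-s['cx'])/s['fx'],-(uv[:,1]-s['cy'])/s['fy'],-np.ones(len(uv))]@M[:3,:3].T
    o=M[:3,3]; return o+d*((z-o[2])/d[:,2])[:,None]
def spots(n,s,l):
    M=np.linalg.inv(s['world_to_cam'])
    for r in spot_in(n,l):
        P=(M@np.r_[r['position'],1])[:3]
        print(n,l,round(r['conf'],2),P.round(3),w2p(s,P)[0].round())
E
python3 - <<'E'
from h import *
for n in ['top','scene']:
    s=grab(n,n+'0.png'); print({k:v for k,v in s.items() if k!='color'})
    for l in ['short_tube','long_tube','short_row','long_row']: spots(n,s,l)
s=read_state();print(s['time'],s['position'],s['eef_rot'])
E
```

```text
{'fx': 394.8386391776818, 'fy': 394.8386391776818, 'cx': 253.38279888275255, 'cy': 190.9298956113278, 'world_to_cam': array([[ 0.01483334, -0.99988024,  0.00441432, -0.00334801],
       [ 0.97874094,  0.01542266,  0.20451972, -0.45358353],
       [-0.20456331,  0.00128677,  0.97885249, -0.96102766],
       [ 0.        ,  0.        ,  0.        ,  1.        ]])}
top short_tube 0.63 [0.425 0.109 0.023] [212. 203.]
top long_tube 0.84 [ 0.444 -0.085  0.023] [287. 197.]
top short_row 0.72 [ 0.65  -0.156  0.007] [312. 125.]
top short_row 0.72 [ 0.224 -0.307  0.002] [374. 285.]
top long_row 0.87 [0.635 0.149 0.006] [201. 128.]
{'fx': 455.48913175421336, 'fy': 455.48913175421336, 'cx': 255.08313280940666, 'cy': 188.92260608599904, 'world_to_cam': array([[-0.28983271,  0.95705998, -0.00576235,  0.15258269],
       [-0.64611581, -0.19121864,  0.73889769,  0.26907694],
       [ 0.70606754,  0.21787987,  0.67379299, -1.45664719],
       [ 0.        ,  0.        ,  0.        ,  1.        ]])}
scene short_tube 0.76 [0.438 0.118 0.018] [312. 198.]
scene long_tube 0.67 [ 0.453 -0.075  0.018] [235. 187.]
scene short_row 0.92 [ 0.659 -0.152  0.006] [173. 244.]
scene short_row 0.86 [ 0.238 -0.303  0.005] [186. 129.]
scene long_row 0.75 [0.645 0.155 0.007] [309. 270.]
0.5 [0.18640924 0.51745804 0.2164836 ] [5.40468823e-01 3.09475050e+00 9.58593289e-05]
```

View pics/top0.png

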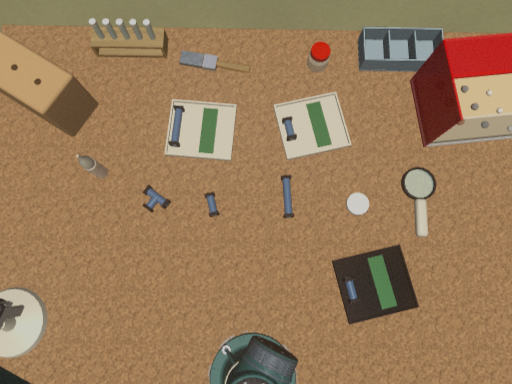

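View pics/scene0.png

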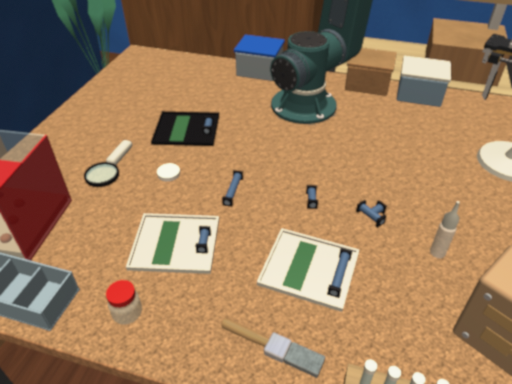

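The top picture shows the long loose tube at (287,197) and the short one at (212,204). The white tray at (201,130) has the long sample and the one at (312,125) the short sample. The tray at (374,285) is the black look-alike. Next I measure angles and centres by colour.

```bash
cat >> h.py <<'E'
def segs(s,kind,z,minA=60):
    h=cv2.cvtColor(s['color'],cv2.COLOR_RGB2HSV)
    m=cv2.inRange(h,(100,60,40),(125,255,255)) if kind=='blue' else cv2.inRange(h,(45,70,30),(80,255,200))
    n,L,st,c=cv2.connectedComponentsWithStats(m)
    for i in range(1,n):
        if st[i,4]<minA: continue
        yx=np.argwhere(L==i)[:,::-1].astype(float)
        W=p2w(s,yx,z)[:,:2]; 
        r=cv2.minAreaRect(W.astype(np.float32)*1000)
        mu=W.mean(0); _,_,V=np.linalg.svd(W-mu,full_matrices=False)
        a=np.degrees(np.arctan2(V[0,1],V[0,0]))%180
        b=[round(x) for x in yx.mean(0)]
        print(kind,b,'mean',mu.round(4),'rectc',np.round(r[0],1),'size',np.round(r[1],1),'ang',a.round(1),st[i,4])
E
python3 - <<'E'
from h import *
for n in ['top','scene']:
    s=grab(n); print(n); segs(s,'blue',0.02); segs(s,'green',0.005)
s=grab('wrist','wrist0.png'); print({k:v for k,v in s.items() if k!='color'})
M=np.linalg.inv(s['world_to_cam']);print(M)
st=read_state();print(st['position'],cv2.Rodrigues(np.array(st['eef_rot']))[0])
E
```

```text
top
blue [176, 125] mean [0.6398 0.2163] rectc [640.5 216.2] size [14.9 89.9] ang 176.0 165
blue [289, 127] mean [ 0.6379 -0.0897] rectc [638.6 -89.8] size [40.1 14. ] ang 14.8 66
blue [287, 196] mean [ 0.448  -0.0842] rectc [448.7 -83.7] size [88.6 14.8] ang 3.7 180
blue [154, 198] mean [0.4368 0.2619] rectc [432.2 266.1] size [51.3 36.5] ang 46.3 148
blue [211, 203] mean [0.4243 0.1133] rectc [424.8 113. ] size [41.1 14.7] ang 14.1 89
blue [351, 290] mean [ 0.2111 -0.2439] rectc [ 211.1 -244.1] size [42.5 18.4] ang 14.0 119
green [318, 124] mean [ 0.6542 -0.1733] rectc [ 654.8 -173.1] size [126.   37.8] ang 13.6 589
green [208, 130] mean [0.6307 0.131 ] rectc [631.4 131. ] size [ 38.1 126.7] ang 175.7 604
green [382, 282] mean [ 0.2316 -0.3263] rectc [ 232.9 -326.2] size [131.7  41.3] ang 13.9 859
scene
blue [36, 63] mean [ 0.0029 -0.9925] rectc [ -101.7 -1036.8] size [1166.1  304.8] ang 39.1 8955
blue [90, 30] mean [-0.2904 -0.9537] rectc [-285.2 -947.2] size [711.8  48.1] ang 39.1 551
blue [117, 31] mean [-0.3035 -0.8331] rectc [-363.3 -876.5] size [546.3  86.8] ang 28.5 782
blue
[... 1668 characters left out ...]
15321e-01,  3.26671765e-01, -2.60896842e-01,
         2.85216741e-02],
       [-2.45380181e-01,  8.86332682e-02,  9.65366620e-01,
        -3.91032295e-01],
       [ 0.00000000e+00,  0.00000000e+00,  0.00000000e+00,
         1.00000000e+00]])}
[[ 3.38482158e-01 -9.08415321e-01 -2.45380181e-01  1.16558024e-01]
 [ 9.40972742e-01  3.26671765e-01  8.86332682e-02  5.44085229e-01]
 [-3.57041751e-04 -2.60896842e-01  9.65366620e-01  3.84733908e-01]
 [ 0.00000000e+00  0.00000000e+00  0.00000000e+00  1.00000000e+00]]
[0.18643843 0.51745945 0.2165413 ] [[-9.40797984e-01  3.38967768e-01  7.52435169e-05]
 [ 3.38967776e-01  9.40797975e-01  1.32439727e-04]
 [-2.58961495e-05  1.50104156e-04 -9.99999988e-01]]
```

Request:
send_rows(gripper=[0.55,0.55,0.55,0.55,0.55,0.55,0.55,0.55,0.55,0.55,0.55,0.55,0.55,0.55,0.55,0.55], delta_pos=[[0.017,-0.029,-0.005],[0.017,-0.029,-0.005],[0.017,-0.029,-0.005],[0.017,-0.029,-0.005],[0.017,-0.029,-0.005],[0.017,-0.029,-0.005],[0.017,-0.029,-0.005],[0.017,-0.029,-0.005],[0.017,-0.029,-0.005],[0.017,-0.029,-0.005],[0.017,-0.029,-0.005],[0.017,-0.029,-0.005],[0.017,-0.029,-0.005],[0.017,-0.029,-0.005],[0,0,0],[0,0,0]], rot=[[0,0,2.4],[0,0,2.4],[0,0,2.4],[0,0,2.4],[0,0,2.4],[0,0,2.4],[0,0,2.4],[0,0,2.4],[0,0,2.4],[0,0,2.4],[0,0,2.4],[0,0,2.4],[0,0,2.4],[0,0,2.4],[0,0,0],[0,0,0]], squeeze=15)

```text
time: 1.98
position: [0.4247, 0.1102, 0.1462]
eef_rot: [0.37, -3.119, -0.001]
ft_force: [0.1, 0.3, -1.1]
gripper_width: 0.0515
finger_force: 0.0
```

```bash
cat >> h.py <<'E'
def tcp():
    s=read_state(); R=cv2.Rodrigues(np.array(s['eef_rot']))[0]
    print('t',s['time'],'tcp',np.round(s['position'],4),'xang',(np.degrees(np.arctan2(R[1,0],R[0,0]))%180).round(1),'w',round(s['gripper_width'],4),'F',np.round(s['ft_force'],1),'ff',s['finger_force'])
E
python3 - <<'E'
from h import *
tcp(); s=grab('wrist','w1.png'); segs(s,'blue',0.02); segs(s,'green',0.005); spots('wrist',s,'short_tube')
E
```

```text
t 1.9833 tcp [0.4247 0.1102 0.1462] xang 13.5 w 0.0515 F [ 0.1  0.3 -1.1] ff 0.0
blue [50, 166] mean [ 0.4476 -0.0795] rectc [450.1 -79. ] size [96.3 22.1] ang 3.7 2433
blue [265, 193] mean [0.4253 0.1146] rectc [425.4 115. ] size [44.6 19.6] ang 14.8 922
blue [414, 239] mean [0.4362 0.2638] rectc [434.  268.7] size [54.5 42.8] ang 29.3 1502
blue [25, 356] mean [ 0.6582 -0.09  ] rectc [658.  -90.4] size [16.4  8.7] ang 10.8 108
blue [318, 375] mean [0.6095 0.2184] rectc [610. 219.] size [19.8 26.3] ang 158.5 317
green [237, 366] mean [0.6318 0.1329] rectc [632.2 132.9] size [38.6 59.8] ang 155.9 1258
wrist short_tube 0.86 [0.423 0.115 0.022] [266. 191.]
```

View pics/w1.png

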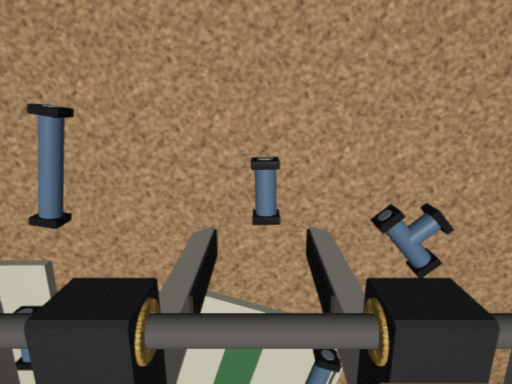

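The wrist view shows the short tube at (265,193), lined up between the fingers, with the long tube at (50,166). I correct y by 4 mm, descend and grip.

Request:
send_rows(gripper=[0.55,0.55,0.55,0.55,0.55,0.55,0.55,0,0,0,0,0,0,0,0], delta_pos=[[0,0.004,-0.022],[0,0,-0.03],[0,0,-0.03],[0,0,-0.03],[0,0,-0.015],[0,0,-0.005],[0,0,0],[0,0,0],[0,0,0],[0,0,0],[0,0,0],[0,0,0],[0,0,0],[0,0,0],[0,0,0]], rot=[[0,0,1],[0,0,0],[0,0,0],[0,0,0],[0,0,0],[0,0,0],[0,0,0],[0,0,0],[0,0,0],[0,0,0],[0,0,0],[0,0,0],[0,0,0],[0,0,0],[0,0,0]])

```text
time: 3.33
position: [0.4251, 0.1154, 0.0153]
eef_rot: [-0.404, 3.114, 0.0]
ft_force: [-0.7, 0.2, 3.8]
gripper_width: 0.0193
finger_force: 15.0
```

Request:
send_rows(gripper=[0,0,0,0,0,0,0,0,0,0,0,0,0,0,0,0,0,0], delta_pos=[[0,0,0.015],[0,0,0.03],[0,0,0.03],[0,0,0.025],[0.019,-0.024,0],[0.019,-0.024,0],[0.019,-0.024,0],[0.019,-0.024,0],[0.019,-0.024,0],[0.019,-0.024,0],[0.019,-0.024,0],[0.019,-0.024,0],[0.019,-0.024,0],[0.02,-0.024,0],[0.02,-0.024,0],[0.02,-0.022,0],[0,0,0],[0,0,0]], rot=[[0,0,0],[0,0,0],[0,0,0],[0,0,0],[0,0,-1],[0,0,0],[0,0,0],[0,0,0],[0,0,0],[0,0,0],[0,0,0],[0,0,0],[0,0,0],[0,0,0],[0,0,0],[0,0,0],[0,0,0],[0,0,0]])

```text
time: 4.83
position: [0.6552, -0.1715, 0.1124]
eef_rot: [0.374, -3.117, -0.003]
ft_force: [-0.2, -0.3, 0.0]
gripper_width: 0.0192
finger_force: 15.0
```

Run:
```python
from h import *
tcp(); s=grab('wrist','w2.png'); segs(s,'blue',0.02); segs(s,'green',0.005); st=read_state(); print(w2p(s,st['position']))
print('at tool height'); segs(s,'blue',st['position'][2]+.008)
```

```text
t 4.8333 tcp [ 0.6552 -0.1715  0.1124] xang 13.7 w 0.0192 F [-0.2 -0.3  0. ] ff 14.999981671571732
blue [437, 10] mean [ 0.4883 -0.0828] rectc [488.1 -83.2] size [14.6 20.1] ang 104.4 588
blue [364, 204] mean [ 0.6374 -0.0882] rectc [638.2 -87.8] size [45.5 19.7] ang 14.7 1229
blue [261, 250] mean [ 0.6972 -0.1606] rectc [ 698.9 -159.8] size [70.6 30.3] ang 13.8 2639
green [261, 154] mean [ 0.6198 -0.1799] rectc [ 621.3 -179.6] size [56.2 38.7] ang 13.0 3045
green [241, 220] mean [ 0.6796 -0.1831] rectc [ 680.5 -183. ] size [13.9  3.5] ang 15.3 69
[[262.39265431 247.27598862]]
at tool height
blue [437, 10] mean [ 0.5252 -0.1238] rectc [ 525.  -124.1] size [ 8.9 12.3] ang 104.4 588
blue [364, 204] mean [ 0.6165 -0.1272] rectc [ 617.  -126.9] size [27.9 12. ] ang 14.7 1229
blue [261, 250] mean [ 0.6531 -0.1715] rectc [ 654.2 -171. ] size [43.3 18.6] ang 13.8 2639
```

View pics/w2.png

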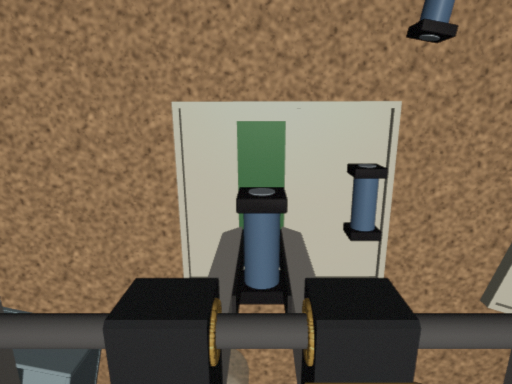

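The held tube at (261,250) is square over the felt strip. I lower it, release and retreat.

Request:
send_rows(gripper=[0,0,0,0,0,0,0,0,0.55,0.55,0.55,0.55,0.55,0.55,0.55,0.55,0.55,0.55], delta_pos=[[0.002,0,-0.02],[0,0,-0.025],[0,0,-0.025],[0,0,-0.012],[0,0,-0.006],[0,0,-0.004],[0,0,0],[0,0,0],[0,0,0],[0,0,0],[0,0,0],[0,0,0],[0,0,0.015],[0,0,0.03],[0,0,0.03],[0,0,0.03],[0,0,0.02],[0,0,0]], rot=[[0,0,0],[0,0,0],[0,0,0],[0,0,0],[0,0,0],[0,0,0],[0,0,0],[0,0,0],[0,0,0],[0,0,0],[0,0,0],[0,0,0],[0,0,0],[0,0,0],[0,0,0],[0,0,0],[0,0,0],[0,0,0]])

```text
time: 6.38
position: [0.6603, -0.1716, 0.1549]
eef_rot: [-0.376, 3.108, -0.008]
ft_force: [0.6, -0.1, 0.7]
gripper_width: 0.0518
finger_force: 0.0
```

Run:
```python
from h import *
tcp(); s=grab('wrist','w3.png'); segs(s,'blue',0.025); segs(s,'green',0.005)
```

```text
t 6.3833 tcp [ 0.6603 -0.1716  0.1549] xang 13.8 w 0.0518 F [ 0.6 -0.1  0.7] ff 0.0
blue [418, 12] mean [ 0.4875 -0.0844] rectc [487.  -84.7] size [19.5 18.9] ang 128.7 593
blue [354, 185] mean [ 0.6364 -0.0899] rectc [636.8 -90.2] size [44.8 19.8] ang 14.3 934
blue [264, 186] mean [ 0.658  -0.1705] rectc [ 658.4 -169.9] size [44.9 18.8] ang 14.0 942
green [263, 172] mean [ 0.6501 -0.1725] rectc [ 656.4 -170.9] size [127.6  38.8] ang 13.8 3517
```

View pics/w3.png

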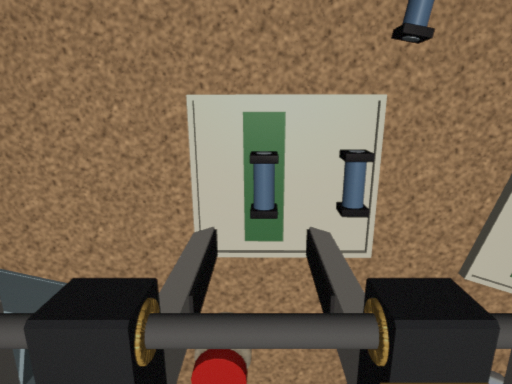

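The short tube lies at (264,186), central on the felt and within about 2 mm of its middle. I go on to the long tube.

Request:
send_rows(gripper=[0.55,0.55,0.55,0.55,0.55,0.55,0.55,0.55,0.55,0.55], delta_pos=[[-0.0265,0.011,0],[-0.0265,0.011,0],[-0.0265,0.011,0],[-0.0265,0.011,0],[-0.0265,0.011,0],[-0.0265,0.011,0],[-0.0265,0.011,0],[-0.0265,0.012,0],[0,0,0],[0,0,0]], rot=[[0,0,-1.25],[0,0,-1.25],[0,0,-1.25],[0,0,-1.25],[0,0,-1.25],[0,0,-1.25],[0,0,-1.25],[0,0,-1.25],[0,0,0],[0,0,0]])

```text
time: 7.27
position: [0.4437, -0.0808, 0.1454]
eef_rot: [0.105, -3.137, -0.002]
ft_force: [0.1, 0.6, -0.2]
gripper_width: 0.0515
finger_force: 0.0
```

Run:
```python
from h import *
tcp(); s=grab('wrist'); segs(s,'blue',0.02)
```

```text
t 7.2667 tcp [ 0.4437 -0.0808  0.1454] xang 3.8 w 0.0515 F [ 0.1  0.6 -0.2] ff 0.0
blue [258, 196] mean [ 0.4484 -0.083 ] rectc [449.9 -82.2] size [95.4 19.1] ang 4.1 1961
blue [243, 369] mean [ 0.6404 -0.0866] rectc [640.4 -86.2] size [38.4 20.4] ang 15.3 519
```

Request:
send_rows(gripper=[0.55,0.55,0.55,0.55,0.55,0.55,0.55,0,0,0,0,0,0,0,0], delta_pos=[[0.004,-0.0015,-0.021],[0,0,-0.03],[0,0,-0.03],[0,0,-0.03],[0,0,-0.015],[0,0,-0.005],[0,0,0],[0,0,0],[0,0,0],[0,0,0],[0,0,0],[0,0,0],[0,0,0],[0,0,0],[0,0,0]], rot=[[0,0,0],[0,0,0],[0,0,0],[0,0,0],[0,0,0],[0,0,0],[0,0,0],[0,0,0],[0,0,0],[0,0,0],[0,0,0],[0,0,0],[0,0,0],[0,0,0],[0,0,0]])

```text
time: 8.57
position: [0.4501, -0.0833, 0.0174]
eef_rot: [-0.104, 3.138, -0.001]
ft_force: [-0.3, -1.1, 2.7]
gripper_width: 0.0194
finger_force: 15.0
```

Request:
send_rows(gripper=[0,0,0,0,0,0,0,0,0,0,0,0,0,0,0,0], delta_pos=[[0,0,0.015],[0,0,0.03],[0,0,0.03],[0,0,0.025],[0.018,0.022,0],[0.018,0.022,0],[0.018,0.022,0],[0.018,0.022,0],[0.018,0.022,0],[0.018,0.022,0],[0.018,0.022,0],[0.018,0.022,0],[0.018,0.022,0],[0.018,0.02,0],[0,0,0],[0,0,0]], rot=[[0,0,0],[0,0,0],[0,0,0],[0,0,0],[0,0,-0.8],[0,0,-0.8],[0,0,-0.8],[0,0,-0.8],[0,0,-0.8],[0,0,-0.8],[0,0,-0.8],[0,0,-0.8],[0,0,-0.8],[0,0,-0.8],[0,0,0],[0,0,0]])

```text
time: 9.9
position: [0.6292, 0.1358, 0.115]
eef_rot: [-0.112, -3.137, 0.001]
ft_force: [-0.5, -0.2, -0.3]
gripper_width: 0.0194
finger_force: 15.0
```

Run:
```python
from h import *
tcp(); s=grab('wrist','w4.png'); segs(s,'blue',0.025); segs(s,'green',0.005); st=read_state()
print('at tool height'); segs(s,'blue',st['position'][2]+.005)
```

```text
t 9.9 tcp [0.6292 0.1358 0.115 ] xang 175.9 w 0.0194 F [-0.5 -0.2 -0.3] ff 14.999759942293167
blue [359, 203] mean [0.6366 0.2158] rectc [639.4 215.5] size [19.2 95.4] ang 176.1 2552
blue [261, 236] mean [0.6604 0.1344] rectc [664.6 134.2] size [ 29.7 135.1] ang 176.1 5179
blue [7, 234] mean [ 0.6418 -0.077 ] rectc [639.8 -73.2] size [18.2 45.3] ang 171.6 622
green [256, 134] mean [0.5756 0.1361] rectc [579.3 136.6] size [38.2 22.4] ang 89.3 841
green [239, 195] mean [0.6271 0.1172] rectc [627.  117.2] size [ 7.2 63. ] ang 176.4 533
at tool height
blue [359, 203] mean [0.6066 0.1886] rectc [608.4 188.5] size [12.1 60.2] ang 176.1 2552
blue [261, 236] mean [0.6216 0.1373] rectc [624.3 137.2] size [18.7 85.2] ang 176.1 5179
blue [7, 234] mean [0.6099 0.004 ] rectc [608.7   6.3] size [11.5 28.6] ang 171.6 622
```

View pics/w4.png

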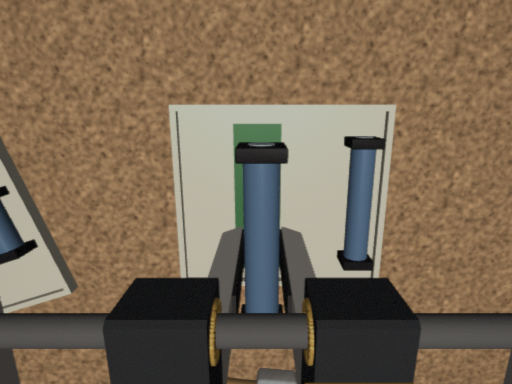

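The long tube at (261,236) is aligned over its felt. I shift by about (+4,-4) mm and lower it.

Request:
send_rows(gripper=[0,0,0,0,0,0,0,0], delta_pos=[[0.004,-0.004,-0.02],[0,0,-0.025],[0,0,-0.025],[0,0,-0.012],[0,0,-0.007],[0,0,-0.004],[0,0,0],[0,0,0]], rot=[[0,0,0],[0,0,0],[0,0,0],[0,0,0],[0,0,0],[0,0,0],[0,0,0],[0,0,0]])

```text
time: 10.62
position: [0.6343, 0.1308, 0.025]
eef_rot: [0.116, 3.137, 0.001]
ft_force: [-0.5, 0.5, -0.0]
gripper_width: 0.0192
finger_force: 15.0
```

Position is good. It is about 2 mm above the floor, so I lower a bit more, release and retreat.

Request:
send_rows(gripper=[0,0,0,0.55,0.55,0.55,0.55,0.55,0.55,0.55,0.55,0.55,0.55,0.55], delta_pos=[[0,0,-0.0025],[0,0,0],[0,0,0],[0,0,0],[0,0,0],[0,0,0],[0,0,0],[0,0,0.015],[0,0,0.03],[0,0,0.03],[0,0,0.03],[0,0,0.02],[0,0,0],[0,0,0]], rot=[[0,0,0],[0,0,0],[0,0,0],[0,0,0],[0,0,0],[0,0,0],[0,0,0],[0,0,0],[0,0,0],[0,0,0],[0,0,0],[0,0,0],[0,0,0],[0,0,0]])

```text
time: 11.78
position: [0.6341, 0.1311, 0.1473]
eef_rot: [0.115, 3.137, 0.001]
ft_force: [-0.1, -0.4, -0.8]
gripper_width: 0.0515
finger_force: 0.0
```

Run:
```python
from h import *
tcp(); s=grab('wrist','w5.png'); segs(s,'blue',0.025); segs(s,'green',0.005)
```

```text
t 11.7833 tcp [0.6341 0.1311 0.1473] xang 175.8 w 0.0515 F [-0.1 -0.4 -0.8] ff 0.0
blue [354, 187] mean [0.6366 0.2159] rectc [638.7 215.3] size [20.  95.3] ang 176.1 2087
blue [261, 189] mean [0.6323 0.1322] rectc [634.5 131.8] size [18.9 95.4] ang 176.0 2064
blue [27, 208] mean [ 0.6342 -0.0837] rectc [634.9 -83.5] size [45.4 23. ] ang 13.1 1157
green [262, 174] mean [0.6229 0.1339] rectc [632.1 132.6] size [ 38.7 128.4] ang 176.4 2611
green [3, 274] mean [ 0.708  -0.1426] rectc [ 706.7 -140.7] size [ 9.2 23.5] ang 173.5 114
```

View pics/w5.png

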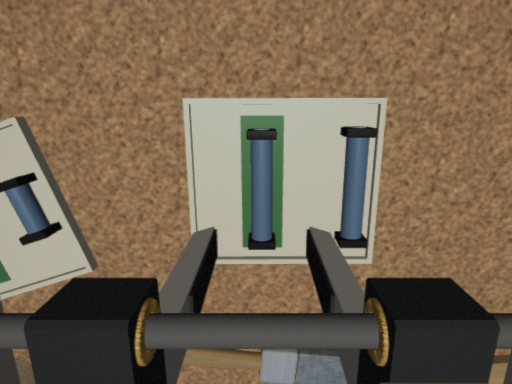

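The long tube lies flat and central on its felt at (261,189), parallel to the sample, and the gripper is clear.

```bash
python3 -c "
from workcell import *
print(sign_off())"
```

```text
the job is handed in; nothing more can be done
None
```

Both loose tubes are lying flat in the trays with the matching samples, each within about 2 mm of the middle of the felt and parallel to its sample; the job is handed in at about 12 s of the 48 s allowed.

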